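True a silver bangle on the ratchet bangle stretcher

TASK

True up the silver bangle on the bench stretcher: put it over the split steel head so that it lies flat on the shoulder and let go of it, then push the lever's handle down exactly five clicks of the ratchet (each can be felt as the pawl drops in), no more and no fewer. Finish while still holding the handle down there at the fifth click with the fingers (do not let go of it), and leave the hammer, the jar and the bowl where they are.

Things in the scene. Friction and masses are not known exactly. Their poses are not given: they have to be found in the camera images.
- stretcher: Bench bangle stretcher, fixed: grey cast base plate 150 x 200 x 14 mm, square column 68 mm wide, on top a round steel shoulder plate (84 mm diameter) and a split steel head. A toothed ratchet wheel (101 mm over the teeth) and its sprung pawl show on the column's +x face. Origin: on the bench under the head's axis; z up; the lever stands out towards -y.
- shoulder (a point): On the head's axis at the shoulder plate's upper face, 150 mm above the bench, where the bangle's underside must lie. The head: four quarter jaws, with the lever up 48 mm in diameter together, 28 mm tall, straight for 17 mm, then tapering to 37 mm at the top. The lever spreads them until, near the fifth click, they bear on the bangle from within.
- lever_pivot (a point): The lever's pivot, 60 mm from the head's axis towards the stretcher's -y, 110 mm above the bench; the lever swings up and down about the stretcher's x axis through this point.
- handle_mid (a point): Centre line of the lever's handle, 205 mm from the pivot, near the middle of the handle; moves with the lever. With the lever up it is 217 mm above the bench, at the fifth click about 75 mm.
- lever_handle: The lever's black plastic handle, round, 25 mm thick, 95 mm long, from 155 to 250 mm from the pivot, on a 15 mm steel rod. Origin: the lever's pivot. With the lever up it points along the stretcher's -y, 0.55 rad above level; its frame is then parallel to the stretcher's and turns with the lever.
- lever (a joint): Lever angle in rad: 0 up against its stop, where it starts; grows as the handle goes down (level at 0.55); ends at 1.08. First click near 0.16, then one every 0.14, seven in all. The push on the handle rises to 7-13 N, drops by 3 N or more within about 3 mm as the pawl falls in (the click), then stiffens again at once. Let go, it springs back to the last click, which cannot be undone.
- bangle: Plain round silver bangle, outer diameter 61 mm, inner 52 mm, 11 mm tall, about 60 g, lying flat on the firebrick. Origin: centre of its underside; z is its axis.
- firebrick: Pale firebrick on which the bangle lies, fixed, 230 x 114 x 50 mm (x, y, z). Origin: centre of its underside.
- hammer: Steel hammer with a wooden handle, 260 mm long, lying on the bench. Leave alone.
- flux_jar: Lidded glass jar, 64 mm diameter, 75 mm tall. Leave alone.
- pickle_bowl: Small plastic bowl, 104 mm diameter, 50 mm tall. Leave alone.
Things that resemble listed ones, but are neither listed nor needed, are in the scene too. Of the things like the bangle, leave any that is blue or pink; of the rest the smaller one is meant.

How it is judged:
By the outcome, as a careful person would: the job done as asked, in the order asked, and still so for the second after the job is handed in, while the arm keeps its last pose, push and grip.
It also fails if it takes over 72 s, if anything falls off the work surface, if the arm or the gripper's body presses on something with over 40 N, if the wrist force passes 120 N, or if a joint passes its speed limit or range.

ROBOT

A 6-joint arm with a two-finger parallel gripper is mounted at the origin on the work surface. World frame = base frame: x ahead of the robot, y to its left, z up, the work surface at z = 0. Lengths are in mm, angles in rad, forces in N, time in s.
With the tool pointing down it reaches from about 400 to 825 mm from the base axis. Payload 7 kg.
Tool frame: the origin (TCP) lies at the very end of the fingers, on their centre line; the grasp point (between the pads) lies 19 mm behind it; z points along the fingers, y is the line along which they close (so a half turn about z gives the same grasp; the last joint's range is limited). The gripper opens to 88 mm and grips with 3 to 60 N. Pads are 19 mm wide; open, the fingers measure 130 mm over their backs; the gripper's body (78 mm by 193 mm) begins 47 mm behind the grasp point.
Start: joints at [-0.894, 0.359, 0.012, 0, -1.224, -0.288], TCP at [255.85, -624.609, 226.561] pointing down, gripper open.
Joint ranges: [-3.07, 3.07], [-1.43, 2.12], [-1.02, 1.25], [-3.03, 1.67], [-3.05, -0], [-3.03, 3.03]. Speed limits (rad/s): [2.39, 2.39, 3.01, 3.14, 3.14, 3.14].

INTERFACE

Orientations are given as a unit quaternion [x, y, z, w].
In Python, from plant import bot gives the robot as it stands. Calls block until the motion is done:
- bot.move_ptp(position, orientation): joint-space move of the TCP to a pose.
- bot.line_to(position, velocity=150, ori=None): straight line of the TCP; ori=None keeps the orientation; velocity is the mean speed in mm/s.
- bot.move_joints(angles): joint-space move.
- bot.move_gripper(opening, force=None): finger opening in mm; force is the grip in N (None keeps the last); returns when the fingers have stopped.
- bot.pause(seconds).
- bot.solve_ik(position, orientation): joint angles nearest the present ones, or None.
- bot.read_state(): the state.
- bot.camera(name): name is "scene" or "top"; returns the picture (420x560x3 uint8, red, green, blue); there is no depth.
- bot.get_calibration(name): a dict with "fx", "fy", "cx", "cy" (pixels), "distortion" ([k1, k2, p1, p2, k3] as OpenCV has them; the pictures are not rectified), "view" (4x4, takes a point from world to camera coordinates). Camera axes: x right, y up, looking along -z (the intrinsics and any distortion apply to the point x, -y, -z); pixel columns grow to the right and rows downward; lengths in mm; the calibration is good to about 2 mm. A picture is of the moment at which its call begins. get_calibration takes no time and is no camera call.
A pose or a line that the arm cannot do raises bot.Unreachable and nothing moves.
- bot.close_job(): hands the job in; it is judged then, once.
The state is a dict: "t": time; "joint_pos": joint angles; "qvel": joint speeds; "tau": joint torques, N m; "tcp_pos": TCP position; "eef_rot": TCP orientation; "contact_force": force on the tool from outside, world axes, zero at the start; "moment": the same for the moment, N m; "width": finger opening in mm; "finger_force": force on a finger pad.
Only numpy, scipy, OpenCV 4.12 (cv2) and the standard library are available. Lean on these libraries where they do the work, as an engineer would, in place of code of your own. Each camera call takes 0.05 s, during which the arm holds its last target. There are 200 camera calls.

## Working session

There is one attempt and no reset: what is moved stays moved. The work goes in short steps, each a Python script; the robot and the scene stay as the last script left them, time stands still between calls to the robot, and variables do not carry over. Pictures are saved under pics/ and viewed, at most 10 in all, crops included, and the job is handed in when it is done.

```bash
ls; mkdir -p pics
python3 - <<'E'
from plant import bot
import cv2, numpy as np
for n in("scene","top"):
    im=bot.camera(n); cv2.imwrite(f"pics/{n}0.png",cv2.cvtColor(im,cv2.COLOR_RGB2BGR))
    c=bot.get_calibration(n); print({k:np.round(v,3).tolist() for k,v in c.items()})
s=bot.read_state(); print(s['t'],s['eef_rot'],s['width'])
E
```

```text
pics
{'fx': 463.101, 'fy': 463.101, 'cx': 277.598, 'cy': 205.953, 'distortion': [-0.133, 0.0, 0.0, 0.0, 0.0], 'view': [[-0.773, 0.634, 0.001, 356.375], [-0.408, -0.498, 0.765, 124.886], [0.486, 0.591, 0.644, -1583.353], [0.0, 0.0, 0.0, 1.0]]}
{'fx': 454.628, 'fy': 454.628, 'cx': 281.054, 'cy': 211.642, 'distortion': [-0.034, 0.0, 0.0, 0.0, 0.0], 'view': [[0.012, -1.0, 0.007, 80.813], [0.98, 0.013, 0.198, -548.511], [-0.198, 0.004, 0.98, -953.209], [0.0, 0.0, 0.0, 1.0]]}
0.1 [-1.93100949e-01  9.81178614e-01  7.11091038e-04 -2.14180349e-04] 87.9397710260428
```

View pics/scene0.png

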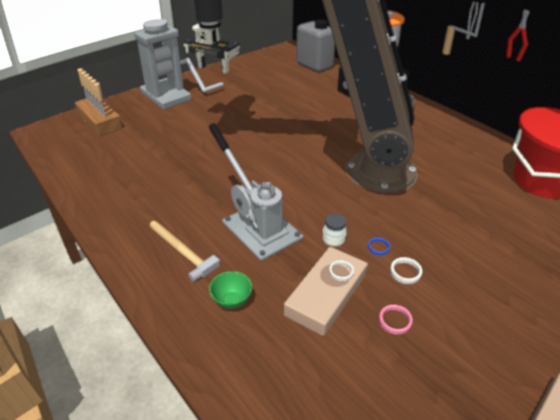

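View pics/top0.png

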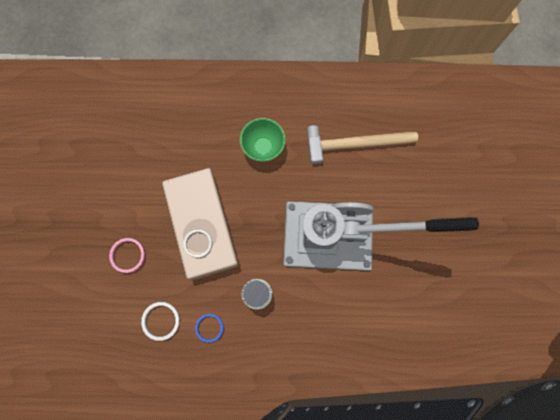

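```bash
cat > h.py <<'E'
import cv2, numpy as np
from plant import bot
def ray(n,uv):
    c=bot.get_calibration(n); K=np.array([[c['fx'],0,c['cx']],[0,c['fy'],c['cy']],[0,0,1]])
    p=cv2.undistortPoints(np.array([[uv]],float),K,np.array(c['distortion']))[0,0]
    V=np.array(c['view']); R=V[:3,:3]; return -R.T@V[:3,3], R.T@np.array([p[0],-p[1],-1])
def plane(n,uv,z):
    o,d=ray(n,uv); return o+d*(z-o[2])/d[2]
def tri(a,b):
    (o1,d1),(o2,d2)=ray("top",a),ray("scene",b)
    s=np.linalg.lstsq(np.c_[d1,-d2],o2-o1,rcond=None)[0]
    p,q=o1+s[0]*d1,o2+s[1]*d2; return (p+q)/2,np.linalg.norm(p-q)
def proj(n,P):
    c=bot.get_calibration(n); V=np.array(c['view']); q=V[:3,:3]@np.array(P,float)+V[:3,3]
    K=np.array([[c['fx'],0,c['cx']],[0,c['fy'],c['cy']],[0,0,1]])
    return cv2.projectPoints(np.array([[q[0],-q[1],-q[2]]]),np.zeros(3),np.zeros(3),K,np.array(c['distortion']))[0][0,0]
E
cat > m.py <<'E'
from h import *
T=cv2.imread("pics/top0.png");S=cv2.imread("pics/scene0.png")
def blob(im,box,f):
    x0,y0,x1,y1=box; h=cv2.cvtColor(im,cv2.COLOR_BGR2HSV)[y0:y1,x0:x1]
    m=f(h).astype(np.uint8)*255
    c=max(cv2.findContours(m,cv2.RETR_EXTERNAL,cv2.CHAIN_APPROX_NONE)[0],key=cv2.contourArea)
    return c.reshape(-1,2)+[x0,y0]
w=lambda h:(h[...,1]<45)&(h[...,2]>150)
for nm,n,im,b,z in(("brickT","top",T,(175,222,222,268),61),("benchT","top",T,(135,295,185,350),11),("brickS","scene",S,(322,254,362,288),61),("benchS","scene",S,(385,250,430,292),11)):
    c=blob(im,b,w); e=cv2.fitEllipse(c.astype(np.float32)); print(nm,np.round(e[0],1),np.round(e[1],1),plane(n,e[0],z).round(1))
    P=np.array([plane(n,p,z)[:2] for p in c]); cc,r=cv2.minEnclosingCircle(P.astype(np.float32)); print('  dia',2*r,cc)
k=lambda h:(h[...,2]<60)
c=blob(T,(415,205,490,245),k); r=cv2.minAreaRect(c.astype(np.float32)); bx=cv2.boxPoints(r); 
i=np.argsort(bx[:,0]); L,R=bx[i[:2]].mean(0),bx[i[2:]].mean(0); print('handle',L,R,plane("top",L,191),plane("top",R,240.7))
c=blob(S,(200,115,240,165),k); r=cv2.minAreaRect(c.astype(np.float32)); bx=cv2.boxPoints(r)
i=np.argsort(bx[:,1]); U,D=bx[i[:2]].mean(0),bx[i[2:]].mean(0); print('handleS',U,D,'tri',tri(R,U),tri(L,D))
cr=cv2.resize(T[160:350,120:385],None,fx=3,fy=3,interpolation=cv2.INTER_CUBIC); cv2.imwrite("pics/c1.png",cr)
g=S[170:260,215:310]; cv2.imwrite("pics/c2.png",cv2.resize(g,None,fx=6,fy=6,interpolation=cv2.INTER_CUBIC))
E
python3 m.py
```

```text
brickT [200.1 243. ] [47.9 54.8] [474.3 262.8  61. ]
  dia 141.02113342285156 (472.484375, 267.7860412597656)
benchT [159.6 320.9] [36.6 38.8] [306.1 353.4  11. ]
  dia 84.47027587890625 (306.4048767089844, 353.25457763671875)
brickS [341. 270.] [20.6 24.6] [479.7 272.4  61. ]
  dia 71.1038589477539 (479.7490234375, 271.6779479980469)
benchS [405.9 269.9] [25.4 31.4] [310.5 354.9  11. ]
  dia 96.45307922363281 (310.52923583984375, 353.5015563964844)
handle [425.87292 225.31471] [477.9834 223.5178] [ 496.98639197 -188.41491093  191.        ] [ 492.77702267 -267.31250641  240.7       ]
handleS [211.36763 123.77941] [226.0147  148.19118] tri (array([ 492.81382805, -267.46196525,  240.25718533]), np.float64(0.11927058604517349)) (array([ 497.12358815, -187.8372613 ,  196.12098282]), np.float64(2.855299704880144))
```

View pics/c1.png

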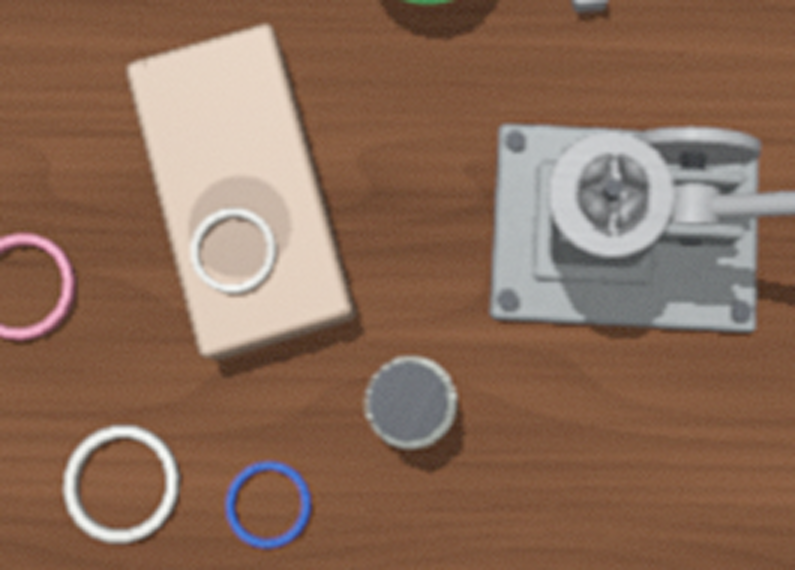

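View pics/c2.png

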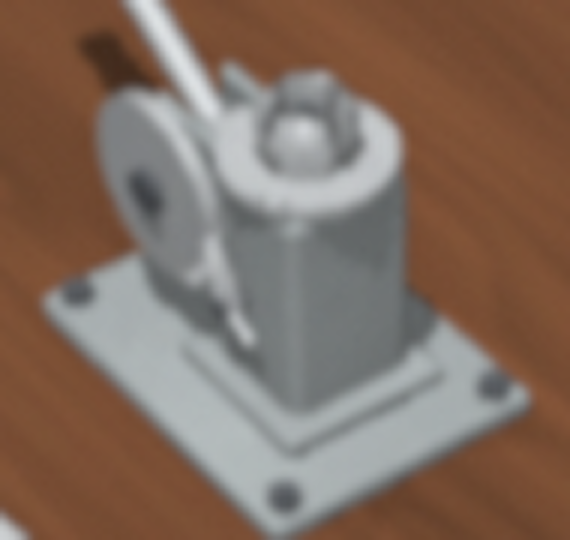

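The silver rings are on the brick at top px (198,244), about 28 px or 61 mm across, and on the bench at (160,321), about 39 px or 80 mm. The blue one at (209,328) and the pink one at (127,256) are to be left. The enlarged crop shows the brick ring is the smaller silver one and lies on the firebrick, so that is the target. The shoulder disc is at about (324.3,224.8) and the lever runs to image right, towards -y.

```bash
cat >> h.py <<'E'
from scipy.spatial.transform import Rotation as Rn
def quat(yaw,flip=1):  # tool down, tool y along the stretcher's +-x
    y=flip*np.array([np.cos(yaw),np.sin(yaw),0]); z=np.array([0,0,-1.]); return Rn.from_matrix(np.c_[np.cross(y,z),y,z]).as_quat()
E
python3 - <<'E'
from h import *
T=cv2.imread("pics/top0.png");S=cv2.imread("pics/scene0.png")
def ring(im,c,r,f):
    h=cv2.cvtColor(im,cv2.COLOR_BGR2HSV).astype(int); m=f(h).astype(np.uint8)
    mm=np.zeros_like(m); cv2.circle(mm,c,r,1,-1); p=np.argwhere(m&mm)[:,::-1].astype(np.float32)
    e=cv2.fitEllipse(cv2.convexHull(p)); print(len(p),np.round(e,1) if 0 else e); return e[0]
w=lambda h:(h[...,1]<22)&(h[...,2]>175)
h=cv2.cvtColor(T,cv2.COLOR_BGR2HSV); print(h[244,183:214,1:].tolist())
a=ring(T,(198,244),18,w); print(plane("top",a,59))
b=ring(S,(342,270),15,w); print(plane("scene",b,59),tri(a,b))
sh=plane("top",(324.3,224.8),150); print("shoulder",sh)
# scene disc: crop x 217..403,y 95..215 /6
print("sh scene",plane("scene",(215+310/6,170+152/6),150))
C=[plane("top",(120+u/3,160+v/3),14) for u,v in((500,125),(492,320),(755,330),(760,135))]; print(np.round(C,1))
for A,B in((0,1),(3,2)):
    d=C[A]-C[B]; print("yaw",np.arctan2(d[1],d[0]))
d=C[1]-C[2]; print("yaw2",np.arctan2(-d[0],d[1]))
for f in(1,-1):
  for P in((474,266,150),(500,-5,220),(495,-235,260),(495,-262,56)):
    q=bot.solve_ik(list(P),quat(-.05,f).tolist()); print(f,None if q is None else np.round(q,2))
E
```

```text
[[23, 232], [7, 235], [4, 213], [28, 173], [46, 192], [47, 201], [44, 198], [45, 199], [45, 200], [42, 198], [45, 199], [45, 199], [42, 200], [43, 200], [45, 200], [45, 200], [44, 199], [44, 199], [45, 200], [43, 200], [42, 200], [42, 199], [45, 199], [45, 199], [45, 199], [33, 207], [15, 223], [5, 224], [10, 181], [41, 167], [44, 204]]
206 ((197.09347534179688, 242.8662872314453), (27.61932945251465, 28.389610290527344), 49.21510314941406)
[474.74529838 269.70029155  59.        ]
157 ((341.0579833984375, 270.0756530761719), (19.588441848754883, 23.698728561401367), 97.72716522216797)
[478.39821054 271.44367723  59.        ] (array([475.56501963, 269.88281888,  55.5956367 ]), np.float64(1.150717644915363))
shoulder [502.58091633   1.75923689 150.        ]
sh scene [506.45494138   9.30905165 150.        ]
[[ 579.4   74.9   14. ]
 [ 429.2   79.5   14. ]
 [ 424.  -118.4   14. ]
 [ 574.2 -126.3   14. ]]
yaw -0.03034258324996464
yaw -0.05246901624592557
yaw2 -0.026104235542510977
1 [ 0.87  0.21 -0.39  0.   -0.98  2.22]
1 [ 0.38  0.07 -0.37  0.   -1.12  2.71]
1 None
1 None
-1 [ 0.87  0.21 -0.39  0.   -0.98 -0.92]
-1 [ 0.38  0.07 -0.37  0.   -1.12 -0.43]
-1 [-0.09  0.13 -0.22  0.   -1.22  0.04]
-1 [-0.14  0.34 -0.45  0.   -0.77  0.09]
```

Run:
```python
from h import *
T=cv2.imread("pics/top0.png");S=cv2.imread("pics/scene0.png")
for n,im,c,r in(("top",T,(324,225),27),("scene",S,(267,195),18)):
    h=cv2.cvtColor(im,cv2.COLOR_BGR2HSV).astype(int); print(n,h[c[1],c[0]-26:c[0]+27:2,2].tolist(),h[c[1]-26:c[1]+27:2,c[0],2].tolist())
q=quat(-.035,-1).tolist()
bot.move_gripper(86,15)
bot.move_ptp([475.8,270,130],q)
bot.line_to([475.8,270,52.5],120)
s=bot.read_state();print(s['t'],s['contact_force'])
bot.move_gripper(50,25)
s=bot.read_state();print(s['t'],s['width'],s['finger_force'],s['contact_force'])
bot.line_to([475.8,270,240],200)
s=bot.read_state();print(s['t'],s['width'],s['finger_force'])
bot.move_ptp([503.5,5,240],q)
s=bot.read_state();print(s['t'],s['width'],s['finger_force'],s['tcp_pos'])
for n in("top","scene"): cv2.imwrite(f"pics/{n}1.png",cv2.cvtColor(bot.camera(n),cv2.COLOR_RGB2BGR))
a=cv2.imread("pics/top1.png")[165:285,260:390];b=cv2.imread("pics/scene1.png")[135:255,205:335]
cv2.imwrite("pics/c3.png",np.hstack([cv2.resize(x,None,fx=3,fy=3,interpolation=cv2.INTER_CUBIC) for x in(a,b)]))
```

```text
top [175, 180, 182, 207, 207, 208, 208, 150, 129, 141, 132, 111, 73, 83, 121, 164, 130, 137, 122, 170, 203, 203, 203, 185, 176, 197, 206] [131, 129, 158, 205, 205, 205, 178, 156, 177, 181, 151, 121, 123, 83, 114, 127, 163, 164, 175, 177, 200, 202, 208, 146, 80, 119, 123]
scene [131, 141, 190, 178, 134, 187, 201, 202, 168, 130, 155, 169, 169, 169, 154, 117, 108, 162, 199, 202, 161, 127, 126, 123, 125, 128, 126] [128, 131, 128, 126, 127, 122, 129, 161, 149, 122, 130, 186, 183, 169, 158, 165, 198, 198, 161, 123, 117, 118, 119, 120, 121, 122, 121]
4.4083 [-0.27783755 -0.66282758  0.7872498 ]
4.9667 60.244065396351786 25.000452543608844 [-1.33263838  0.29549832  2.25343367]
6.0583 60.06423635147993 24.999986942857504
7.1 60.294337430178565 25.000001695007086 [503.71324299   5.60290329 239.78359267]
```

View pics/c3.png

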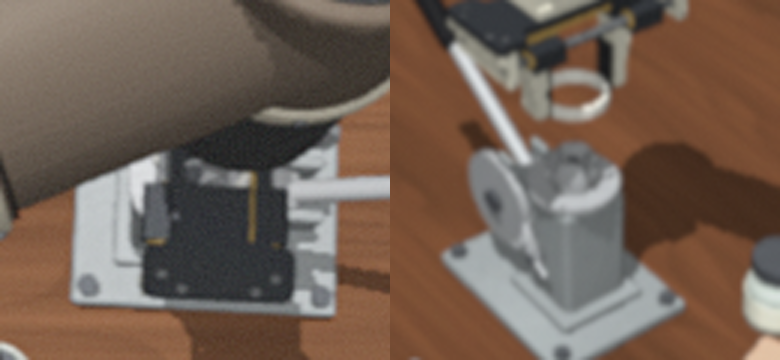

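Bangle is held level between the fingers (right half, px ≈(267,166) in the scene view), just above the split head. I'll lower it close to the head and check alignment.

Run:
```python
from h import *
bot.line_to([503.5,5,184],150)
s=bot.read_state();print(s['t'],s['width'],s['tcp_pos'],s['contact_force'])
cv2.imwrite("pics/scene2.png",cv2.cvtColor(bot.camera("scene"),cv2.COLOR_RGB2BGR))
t=s['tcp_pos']; print("bangle top centre proj",proj("scene",[t[0],t[1],t[2]+8.5]),"bottom",proj("scene",[t[0],t[1],t[2]-2.5]))
for P in((503.5,5,150),(504.5,5,150),(503.5,6,150)): print("shoulder proj",P,proj("scene",P))
for k in(0,1): print([np.round(proj("scene",[503.5+42*np.cos(a),5+42*np.sin(a),150])[k],1) for a in np.arange(0,6.28,.785)])
b=cv2.imread("pics/scene2.png")[150:240,225:320]
cv2.imwrite("pics/c4.png",cv2.resize(b,None,fx=6,fy=6,interpolation=cv2.INTER_CUBIC))
```

```text
7.725 60.10943769717749 [503.90434572   5.45651311 184.4082042 ] [ 0.85984476 -0.07420921  0.62058651]
bangle top centre proj [266.28161966 181.44781841] bottom [266.34392149 184.78595253]
shoulder proj (503.5, 5, 150) [266.53430288 194.11524807]
shoulder proj (504.5, 5, 150) [266.2410397  194.26316108]
shoulder proj (503.5, 6, 150) [266.76605926 194.29570861]
[np.float64(254.0), np.float64(264.7), np.float64(276.5), np.float64(282.2), np.float64(278.7), np.float64(268.3), np.float64(257.0), np.float64(251.0)]
[np.float64(200.4), np.float64(204.1), np.float64(201.9), np.float64(195.1), np.float64(188.0), np.float64(184.6), np.float64(186.7), np.float64(193.1)]
```

View pics/c4.png

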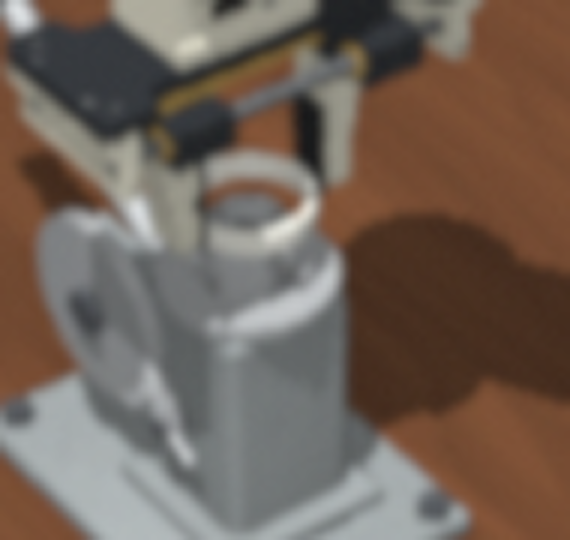

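The bangle (crop px ≈(250,200)) sits coaxially over the head to within about 2 mm. I'll descend with a guarded move and a compliant lateral correction.

Run:
```python
from h import *
bot.move_gripper(50,12)
f0=np.array(bot.read_state()['contact_force']); p=np.array([503.7,4.8,184.]); z=184.
while z>152.6:
    z-=2; p[2]=max(z,152.4); bot.line_to(p.tolist(),25)
    s=bot.read_state(); f=np.array(s['contact_force'])-f0
    print(round(s['t'],2),p.round(1),np.round(s['tcp_pos'],1),f.round(1),round(s['width'],1))
    if f[2]>12: print("stop"); break
    p[:2]+=np.clip(f[:2]*.3,-1,1)*(np.abs(f[:2])>1)
```

```text
8.24 [503.7   4.8 182. ] [503.6   4.7 182. ] [-0.6 -1.4 -0. ] 60.8
8.49 [503.7   4.4 180. ] [503.6   4.3 179.8] [-0.  -0.4 -0.9] 60.7
8.74 [503.7   4.4 178. ] [503.6   4.4 177.8] [-0.4 -0.8 -0.6] 61.0
8.99 [503.7   4.4 176. ] [503.6   4.4 175.8] [-0.4 -0.5 -1. ] 60.6
9.24 [503.7   4.4 174. ] [503.6   4.3 173.9] [-0.  -0.6  0. ] 60.7
9.49 [503.7   4.4 172. ] [503.6   4.3 171.8] [-0.7 -1.7 -0.8] 60.9
9.74 [503.7   3.9 170. ] [503.6   3.8 169.8] [ 0.1 -1.3 -0.3] 61.0
9.99 [503.7   3.5 168. ] [503.6   3.4 167.8] [-0.4 -1.5 -0.6] 60.9
10.24 [503.7   3.  166. ] [503.6   3.  165.8] [ 0.2 -1.2 -0.9] 60.9
10.49 [503.7   2.7 164. ] [503.6   2.6 163.8] [-0.2 -0.2 -0.4] 60.8
10.74 [503.7   2.7 162. ] [503.6   2.6 161.8] [-0.2 -1.2 -1.4] 61.3
10.99 [503.7   2.3 160. ] [503.7   2.3 159.9] [-0.5 -1.3 -0.8] 60.8
11.24 [503.7   1.9 158. ] [503.8   2.  158. ] [-0.2  0.2 -0.2] 60.5
11.49 [503.7   1.9 156. ] [503.8   2.  156. ] [ 0.9  0.8 -0.1] 61.0
11.74 [503.7   1.9 154. ] [503.8   2.  154. ] [ 0.6  0.7 -0.1] 60.9
11.99 [503.7   1.9 152.4] [503.9   2.  152.7] [-0.3  1.2  3.3] 60.9
```

Run:
```python
from h import *
bot.move_gripper(84)
t=bot.read_state()['tcp_pos']
bot.line_to([t[0],t[1],235],150)
q=quat(-.035,-1).tolist()
bot.move_ptp([495.5,-231.6,300],q)
s=bot.read_state();print(s['t'],s['width'],s['tcp_pos'])
a=[]
for n,(x,y,w,h) in(("top",(285,190,80,70)),("scene",(225,160,80,70))):
    im=cv2.cvtColor(bot.camera(n),cv2.COLOR_RGB2BGR); cv2.imwrite(f"pics/{n}3.png",im)
    a.append(cv2.resize(im[y:y+h,x:x+w],None,fx=5,fy=5,interpolation=cv2.INTER_CUBIC))
cv2.imwrite("pics/c5.png",np.hstack(a))
```

```text
14.2917 84.36029441109582 [ 495.29347414 -231.01921993  299.02311332]
```

View pics/c5.png

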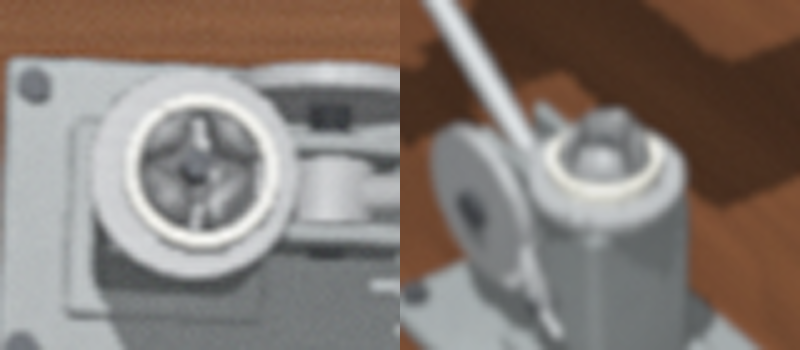

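Both views show the bangle lying flat on the shoulder, concentric round the jaws (top crop ≈(200,170)). Next I grip the handle and push down the first four clicks with force logging.

```bash
cat >> h.py <<'E'
u=np.array([-.035,-.9994]); piv=np.array([503.8,2.5])+60*u
def tcp(th):
    a=.55-th; xy=piv+205*np.cos(a)*u; return [xy[0],xy[1],110+205*np.sin(a)-19]
def push(th):
    bot.line_to(tcp(th),20); s=bot.read_state(); a=.55-th
    t=np.r_[u*np.sin(a),-np.cos(a)]; f=np.array(s['contact_force'])
    p=np.array(s['tcp_pos']); r=np.r_[(p[:2]-piv)@u,p[2]+19-110]; act=.55-np.arctan2(r[1],r[0])
    return s['t'],act,-f@t,f,s['width']
E
python3 - <<'E'
from h import *
bot.move_gripper(60)
p=tcp(0); bot.line_to([p[0],p[1],260],120); bot.line_to(p,80)
s=bot.read_state(); print(s['t'],s['contact_force'],s['tcp_pos'])
bot.move_gripper(10,40); s=bot.read_state(); print(s['t'],s['width'],s['finger_force'],s['contact_force'])
th=0.
while th<.20:
    th+=.007; r=push(th); print(round(r[0],2),round(th,3),round(r[1],3),round(r[2],1),np.round(r[3],1),round(r[4],1))
    if r[2]>30: print("stop");break
E
```

```text
16.45 [-0.10382398  0.20133473  0.13209427] [ 495.97386709 -232.25250204  198.66609367]
17.1333 23.88547787445856 39.998066425323486 [-3.66911084 -0.28701201  2.24091263]
17.38 0.007 0.008 4.0 [-4.6  0.   4.8] 23.9
17.63 0.014 0.014 3.7 [-5.4  0.1  4.3] 23.3
17.88 0.021 0.021 3.4 [-5.6  0.9  3.5] 24.0
18.13 0.028 0.028 4.2 [-4.5  0.9  4.5] 23.9
18.38 0.035 0.035 5.6 [-5.8  2.2  5.2] 23.9
18.63 0.042 0.041 5.6 [-5.1  1.5  5.6] 24.0
18.88 0.049 0.048 6.3 [-6.9  1.7  6.3] 24.0
19.13 0.056 0.055 6.9 [-6.2  1.2  7.3] 23.8
19.38 0.063 0.062 6.6 [-6.8  1.8  6.7] 24.3
19.63 0.07 0.068 6.8 [-6.   1.1  7.2] 23.9
19.88 0.077 0.075 8.0 [-7.3  2.2  8. ] 24.0
20.13 0.084 0.082 8.0 [-6.5  2.3  7.9] 24.2
20.38 0.091 0.089 8.7 [-7.1  2.2  8.7] 24.1
20.63 0.098 0.096 8.1 [-6.8  2.7  7.8] 23.7
20.88 0.105 0.103 7.6 [-6.4  2.3  7.4] 23.7
21.13 0.112 0.11 8.2 [-5.9  2.6  8. ] 24.2
21.38 0.119 0.117 8.1 [-7.5  2.   8.1] 24.1
21.63 0.126 0.124 8.1 [-7.   1.4  8.4] 23.3
21.88 0.133 0.131 8.5 [-6.9  1.7  8.7] 24.0
22.13 0.14 0.138 8.7 [-6.3  2.   8.7] 24.1
22.38 0.147 0.145 8.6 [-6.6  1.6  8.8] 24.1
22.63 0.154 0.153 7.6 [-5.7  2.4  7.3] 23.9
22.88 0.161 0.162 1.5 [-5.2 -2.9  2.8] 23.9
23.13 0.168 0.169 2.7 [-5.  -1.6  3.6] 24.1
23.38 0.175 0.175 4.9 [-5.  -0.2  5.4] 23.6
23.63 0.182 0.182 4.9 [-6.5 -0.2  5.4] 23.9
23.88 0.189 0.188 7.4 [-5.9  1.3  7.5] 24.0
24.13 0.196 0.195 6.9 [-5.6  0.7  7.2] 23.7
24.38 0.203 0.202 8.2 [-6.9  1.5  8.2] 23.8
```

Run:
```python
from h import *
th=.203;hist=[];n=1;last=.16
while th<.655:
    th+=.007; r=push(th); hist.append(r[2]); print(round(th,3),round(r[1],3),round(r[2],1),end=' | ')
    if len(hist)>3 and max(hist[-3:-1])-r[2]>2.8 and th-last>.08: n+=1;last=th;print("\nCLICK",n,th)
    if r[2]>30: print("stop");break
print(r)
```

```text
0.21 0.208 7.9 | 0.217 0.215 7.6 | 0.224 0.222 8.8 | 0.231 0.229 9.0 | 0.238 0.236 9.2 | 0.245 0.243 8.1 | 0.252 0.25 9.1 | 0.259 0.257 9.3 | 0.266 0.264 9.2 | 0.273 0.271 9.1 | 0.28 0.278 9.6 | 0.287 0.285 8.8 | 0.294 0.292 7.2 | 0.301 0.302 1.3 | 
CLICK 2 0.3010000000000001
0.308 0.309 3.6 | 0.315 0.315 4.6 | 0.322 0.322 6.1 | 0.329 0.328 7.2 | 0.336 0.335 6.8 | 0.343 0.341 8.3 | 0.35 0.348 8.4 | 0.357 0.355 8.6 | 0.364 0.362 8.4 | 0.371 0.369 9.4 | 0.378 0.376 9.1 | 0.385 0.383 9.0 | 0.392 0.39 9.6 | 0.399 0.396 8.9 | 0.406 0.403 9.1 | 0.413 0.41 10.0 | 0.42 0.417 10.3 | 0.427 0.424 10.2 | 0.434 0.432 9.4 | 0.441 0.439 7.9 | 0.448 0.448 2.6 | 
CLICK 3 0.44800000000000023
0.455 0.455 4.9 | 0.462 0.461 6.7 | 0.469 0.468 7.5 | 0.476 0.474 8.6 | 0.483 0.481 8.9 | 0.49 0.488 9.1 | 0.497 0.494 9.8 | 0.504 0.501 9.6 | 0.511 0.508 10.2 | 0.518 0.515 10.4 | 0.525 0.522 9.8 | 0.532 0.529 9.5 | 0.539 0.536 9.4 | 0.546 0.543 9.4 | 0.553 0.55 9.9 | 0.56 0.557 10.8 | 0.567 0.564 9.1 | 0.574 0.571 8.9 | 0.581 0.578 9.6 | 0.588 0.588 2.0 | 
CLICK 4 0.5880000000000003
0.595 0.595 5.1 | 0.602 0.601 5.3 | 0.609 0.607 7.9 | 0.616 0.614 9.1 | 0.623 0.62 9.1 | 0.63 0.627 9.3 | 0.637 0.634 10.0 | 0.644 0.641 10.3 | 0.651 0.648 10.2 | 0.658 0.654 10.7 | (40.6333, np.float64(0.6544609687592536), np.float64(10.667923109274023), array([-6.49382372, -4.4529897 , 10.22328791]), 23.718985853095262)
```

Run:
```python
from h import *
th=.658;hist=[];n=4
while th<.78:
    th+=.007; r=push(th); hist.append(r[2]); print(round(th,3),round(r[1],3),round(r[2],1),end=' | ')
    if r[2]>30: print("stop");break
    if n==5: break
    if len(hist)>3 and max(hist[-3:-1])-r[2]>2.8: n=5;print("\nCLICK",n,th)
bot.pause(.5); s=bot.read_state(); print(s['t'],s['contact_force'],s['width'],s['finger_force'])
im=cv2.cvtColor(bot.camera("scene"),cv2.COLOR_RGB2BGR)
cv2.imwrite("pics/f1.png",cv2.resize(im[60:330,130:430],None,fx=2,fy=2))
```

```text
0.665 0.661 11.1 | 0.672 0.668 11.3 | 0.679 0.675 11.8 | 0.686 0.682 10.6 | 0.693 0.689 11.4 | 0.7 0.696 11.6 | 0.707 0.703 11.4 | 0.714 0.71 11.2 | 0.721 0.717 10.3 | 0.728 0.724 9.8 | 0.735 0.733 6.6 | 
CLICK 5 0.7350000000000001
0.742 0.74 7.9 | 44.1333 [-6.46502677 -6.51543229  6.88677167] 23.78032765479726 40.001990497112274
```

View pics/f1.png

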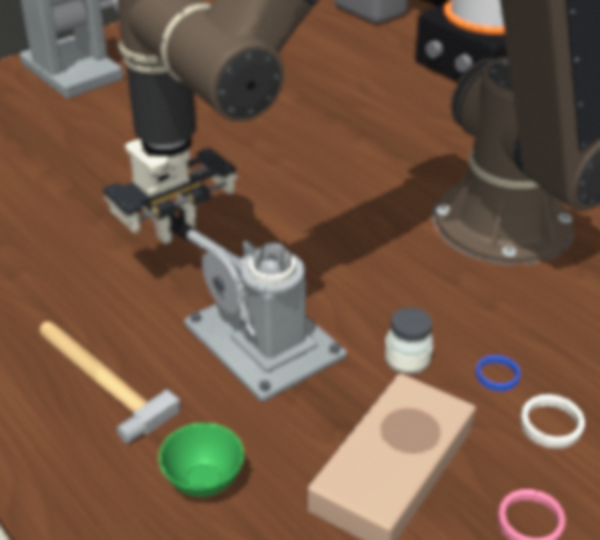

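The final view shows the fingers gripping the lowered handle (≈(180,225)), the bangle still flat on the shoulder (≈(272,262)), and the hammer, jar and bowl unmoved. The fifth drop (11.2 → 6.6 N at 0.735 rad) is one pitch after the fourth, and the force rises again after it. I'm handing in.

```bash
python3 -c "
from plant import bot
s=bot.read_state(); print(s['t'],s['contact_force'],s['width']); print(bot.close_job())"
```

```text
44.1833 [-6.88771002 -5.76101582  5.8626989 ] 23.463092113499812
the job is handed in; nothing more can be done
None
```

The job is handed in at 44 s of the 72 s allowed: the bangle lies flat on the shoulder, five clicks were felt, the fingers still hold the handle at the fifth, and the hammer, jar and bowl were left alone; no verdict was returned.

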